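# Scan the long safe key

## Task

Slide the orange shutter grip on the key scanner fully open, to its end stop. Then lift the blue-headed key out of the wooden rack and lower it, stem down and upright, into the middle of the scanner's round well until the yellow ring on its stem is level with the scanner's top, without the key ever touching the scanner. Finish while still holding it there in the gripper, still and centred, with nothing else holding it, the shutter still open and the other keys and everything else left where they were.

Things in the scene. Friction and masses are not known exactly. Their poses are not given: they have to be found in the camera images.
- scanner: Key scanner: grey box 160 (its x) by 200 (its y) by 110 mm high, fixed to the table, turned about the vertical at random. Origin: centre of its underside; z up. Its top has a round vertical well, 24 mm across and 85 mm deep, on the box's vertical centre line, ringed by a thin light-blue light ring and covered at the start by the shutter.
- well_mouth (a point): Centre of the well's mouth, on the scanner's top face 110 mm above the table; axes as the scanner's (z up along the well).
- shutter (a joint): How far the shutter has slid along the scanner's +y axis, m: 0 shut, 0.055 at the end stop (fully open); starts at 0 to 0.012. It moves straight, rubs with about 2 N and stays where it is left. The blade is a dark steel plate 46 wide by 75 long, its top 4 mm above the scanner's top; fully open, its near edge is 25 mm from the well's centre.
- shutter_grip (a point): Centre of the top of the orange grip on the shutter: a block 40 (scanner's x) by 16 (scanner's y) by 30 mm high standing on the blade; its top is 34 mm above the scanner's top. It stands 35 mm plus the joint value from the well's axis towards the scanner's +y.
- rack: Wooden block 60 (its x) by 200 (its y) by 98 mm high, fixed to the table, turned about the vertical at random. Origin: centre of its underside. Three round upright holes, 11.5 mm across, through its top, 65 mm apart in a row along its y. In each hangs one key by its collar; which key is in which hole varies. The rack and the scanner stand left and right in front of the robot, either way round.
- blue_key: The key to scan, 0.08 kg or so: a straight round steel stem 9 mm across and 86 mm long, above it a brass collar 18 mm across and 4 mm high, above that a blue plastic head 12 (its x) by 34 (its y) by 40 mm high. 130 mm long in all. Origin: centre of the stem's lower tip; z runs along the stem up to the head (head from 90 to 130 mm). In the rack it hangs upright, its tip 12 mm above the table, its collar on the rack's top, turned up to 0.35 rad from the rack.
- blue_key_ring (a point): Centre of the yellow ring round the blue key's stem, on the stem's axis 50 mm above its tip (the ring is 4 mm high and hidden while the key is in the rack).
- red_key: Another key of the same shape with a red head; to be left in the rack. Origin at its tip.
- black_key: Another key of the same shape with a black head; to be left in the rack. Origin at its tip.
- padlock: Loose brass padlock, about 50 wide and 80 mm high, a bystander. Origin under its centre.
- polish_tin: Loose flat black tin with a dark red lid, 72 mm across, 30 mm high, a bystander. Origin under its centre.
- glue_bottle: Loose yellow bottle, 48 mm across, 110 mm high, a bystander. Origin under its centre.
- brush: Loose brush with a wooden handle lying at the side, a bystander.
- driver: Loose red-handled screwdriver lying at the side, a bystander.
Things that resemble listed ones, but are neither listed nor needed, are in the scene too. What is shaped like the blue_key but green or pink is not meant.

How it is judged:
By the outcome, as a careful person would: the job done as asked, in the order asked, and still so for the second after the job is handed in, while the arm keeps its last pose, push and grip.
It also fails if it takes over 54 s, if anything falls off the work surface, if the arm or the gripper's body presses on something with over 40 N, if the wrist force passes 120 N, or if a joint passes its speed limit or range.

## Robot

A 7-joint arm with a two-finger parallel gripper is mounted at the origin on the work surface. World frame = base frame: x ahead of the robot, y to its left, z up, the work surface at z = 0. Lengths are in m, angles in degrees, forces in N, time in s.
With the tool pointing down it reaches from about 0.425 to 0.875 m from the base axis. Payload 4.7 kg.
Tool frame: the origin (TCP) lies between the finger pads; the fingertips stand 11 mm ahead of it and the grasp point (between the pads) lies 8 mm behind it (tips_ahead is the distance from the TCP to the fingertips, in m); y points along the fingers, x is the direction in which the jaws open and shut, and the axes are right-handed (so a half turn about y gives the same grasp; the last joint's range is limited). The gripper opens to 87 mm and grips with 3 to 60 N. Pads are 19 mm wide; open, the fingers measure 117 mm over their backs; the gripper's body (75 mm by 190 mm) begins 51 mm behind the grasp point.
Start: joints at [-74.307, 18.392, -4.016, 83.108, 1.295, 78.541, -3.26], TCP at [0.167, 0.628, 0.213] pointing down, gripper open.
Joint ranges: [-163.93, 163.93], [-17.29, 119.83], [-79.2, 71.16], [3.27, 140.29], [-89.18, 269.18], [5.43, 117.66], [-154.24, 154.24]. Speed limits (degrees/s): [147.25, 147.25, 180, 180, 180, 180, 180].

## Interface

Orientations are given as [roll, pitch, yaw] about the fixed x, y, z axes, in that order (R = Rz(yaw) Ry(pitch) Rx(roll)).
In Python, from cell import * gives the robot as it stands.
- The arm moves only by the tool carry_out, never from a script. Its argument "increments" is a list of rows, each a list of 5 numbers: the finger opening in m, from 0 to 0.087, then the shift along the tool's x, y, z in m, then the turn about the tool's y in rad. A call has 1 to 8 rows; each row is the pose to reach, as a shift and turn from the pose measured when the call began, along the tool's axes at that moment; what a row does not reach only later rows make up. A row lasts 1/8 s, in which the tool goes at most 62.5 mm and 10.7 degrees, less where a joint would pass 70% of its speed; a pose out of reach is approached as far as the arm can. A call with a gripper value outside its range is refused whole. The fingers move at their own pace and stop on an object; "grip_force" is the grip in N (left out, the last holds). Time passes only in rows, so rows that repeat a pose let the fingers close. It gives the time, the measured TCP pose, the force and the opening at its end, in the units of the state.
- sense(): the state, without advancing time (a new reading comes with each control period).
- snapshot(name): name is "scene" or "side" or "wrist"; returns a dict with "img" (420x560x3 uint8, red, green, blue), "intrinsics" (3x3 intrinsics, pixels), "cam_to_world" (4x4, takes a point from camera to world coordinates); the wrist camera has in their place "T_tool_cam" (4x4, takes a point from camera to tool coordinates, whose origin is the TCP and whose axes are the tool frame's). Camera axes: x right, y down, z forward; pixel columns grow to the right and rows downward; lengths in m; the calibration is good to about 2 mm. A picture is of the moment at which its call begins: read the wrist's pose just before it. There is no depth.
- finish_job(): hands the job in, once; it reports no verdict.
The state is a dict: "t": time; "joint_positions": joint angles; "joint_velocities": joint speeds; "joint_efforts": joint torques, N m; "position": TCP position; "ee_rot": TCP orientation; "contact_force": force on the tool from outside, world axes, zero at the start; "moment": the same for the moment, N m; "opening": finger opening in m.
Only numpy, scipy, OpenCV 4.12 (cv2) and the standard library are available. Lean on these libraries where they do the work, as an engineer would, in place of code of your own. Each camera call takes 0.05 s, during which the arm holds its last target.

## Working session

There is one attempt and no reset: what is moved stays moved. The work goes in short steps, Python scripts to look and compute and a tool call to move; the robot and the scene stay as the last step left them, time stands still between calls to the robot, and variables do not carry over. Pictures are saved under pics/ and viewed, and the job is handed in when it is done.

Besides the shell and the picture viewer there is one more tool, called after "Emit:" by a JSON object that holds its "method" and its "body", one argument or row to a line. carry_out: Moves the arm, as the interface text tells. Its arguments: {"type":"object","properties":{"increments":{"type":"array"},"grip_force":{"type":"number"}},"required":["increments"]}

```bash
ls; mkdir -p pics
python3 - <<'E'
from cell import *
import cv2
s=sense();print(s)
for n in("scene","side","wrist"):
    d=snapshot(n);cv2.imwrite(f"pics/{n}0.png",d["img"][:,:,::-1])
    print(n,d["intrinsics"].round(1).tolist(),d.get("cam_to_world",d.get("T_tool_cam")).round(4).tolist())
E
```

```text
pics
{'t': 0.0, 'joint_positions': array([-74.30600361,  18.4402831 ,  -4.01566042,  83.17241833,
         1.29657752,  78.54031401,  -3.26235523]), 'joint_velocities': array([-0.06473575,  0.02033215, -0.01527461,  0.00361957, -0.00407285,
       -0.03022871,  0.00785854]), 'joint_efforts': array([ 2.62174963e-04, -4.91278625e+01, -4.03711153e-01, -3.12537718e+01,
       -6.39635813e-02,  4.33050294e-02,  1.68284414e-04]), 'position': array([0.16690108, 0.62763811, 0.21156944]), 'ee_rot': array([-90.00709576,   0.10768777,  75.11377363]), 'contact_force': array([-0.04300165, -0.28140461,  0.210522  ]), 'moment': array([-0.04615239,  0.07374436, -0.01426304]), 'opening': 0.08704472194606667}
scene [[498.9, 0.0, 277.9], [0.0, 498.9, 215.2], [0.0, 0.0, 1.0]] [[0.2383, 0.7557, -0.61, 1.5825], [0.9711, -0.1962, 0.1362, -0.1959], [-0.0167, -0.6248, -0.7806, 1.3648], [0.0, 0.0, 0.0, 1.0]]
side [[400.1, 0.0, 280.5], [0.0, 400.1, 207.3], [0.0, 0.0, 1.0]] [[0.9961, -0.0668, 0.057, 0.5356], [-0.0859, -0.6054, 0.7912, -0.9365], [-0.0183, -0.7931, -0.6088, 0.8483], [0.0, 0.0, 0.0, 1.0]]
wrist [[305.1, 0.0, 280.8], [0.0, 305.1, 216.5], [0.0, 0.0, 1.0]] [[1.0, -0.0004, -0.0017, 0.0003], [0.0016, -0.2822, 0.9594, -0.1718], [-0.0008, -0.9594, -0.2822, 0.078], [0.0, 0.0, 0.0, 1.0]]
```

View pics/scene0.png

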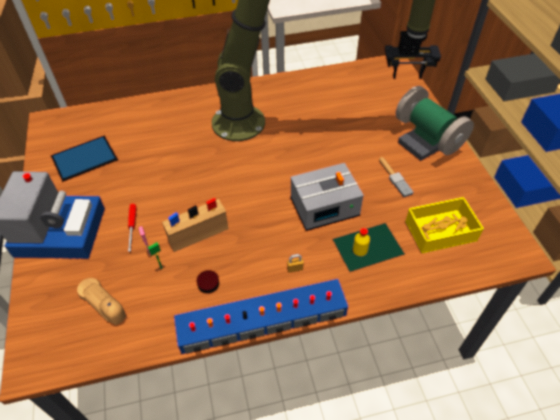

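View pics/side0.png

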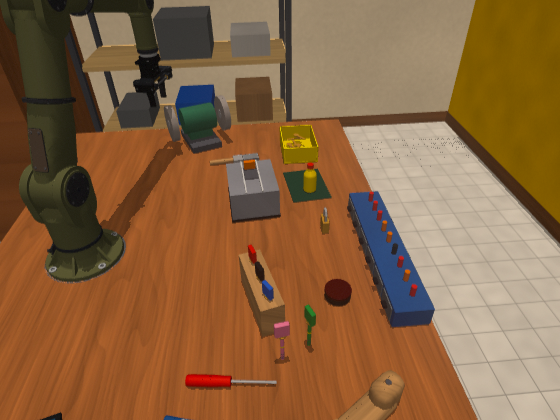

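View pics/wrist0.png

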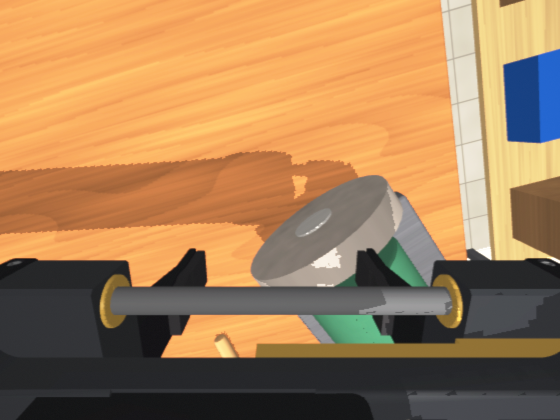

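Run:
```python
import cv2
a=cv2.imread("pics/scene0.png");b=cv2.imread("pics/side0.png")
c=cv2.resize(a[155:255,150:370],None,fx=3.6,fy=3.6,interpolation=cv2.INTER_CUBIC);cv2.imwrite("pics/sc1.png",c)
c=cv2.resize(b[140:340,215:345],None,fx=3,fy=3,interpolation=cv2.INTER_CUBIC);cv2.imwrite("pics/si1.png",c)
```

```text
(no output)
```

View pics/sc1.png

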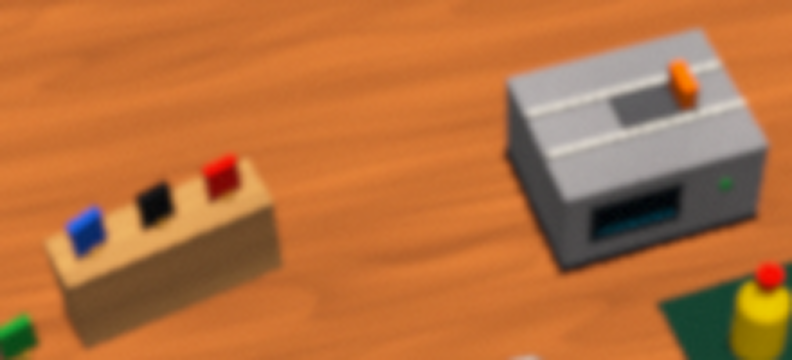

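View pics/si1.png

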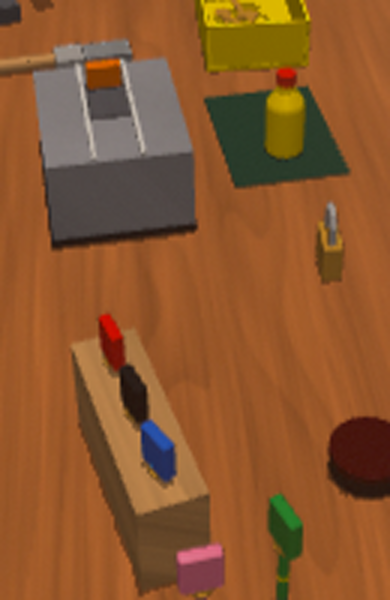

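```bash
cat > h.py <<'E'
from cell import *
import numpy as np, cv2
from scipy.spatial.transform import Rotation as Ro
def tool():
    s=sense();T=np.eye(4);T[:3,:3]=Ro.from_euler('xyz',s["ee_rot"],degrees=True).as_matrix();T[:3,3]=s["position"];return T,s
def shot(n):
    T=None
    if n=="wrist":T,_=tool()
    d=snapshot(n);d["M"]=T@d["T_tool_cam"] if n=="wrist" else d["cam_to_world"];return d
def ray(d,uv):
    uv=np.atleast_2d(uv).astype(float);p=np.c_[uv,np.ones(len(uv))]@np.linalg.inv(d["intrinsics"]).T
    return d["M"][:3,3],p@d["M"][:3,:3].T
def onz(d,uv,z):
    o,r=ray(d,uv);return o+r*((z-o[2])/r[:,2])[:,None]
def tri(d1,u1,d2,u2):
    o1,r1=ray(d1,u1);o2,r2=ray(d2,u2);r1=r1[0]/np.linalg.norm(r1);r2=r2[0]/np.linalg.norm(r2)
    A=np.c_[r1,-r2];t=np.linalg.lstsq(A,o2-o1,rcond=None)[0];a=o1+t[0]*r1;b=o2+t[1]*r2
    return (a+b)/2,np.linalg.norm(a-b)
def proj(d,P):
    P=np.atleast_2d(P);c=(P-d["M"][:3,3])@d["M"][:3,:3];q=c@d["intrinsics"].T;return q[:,:2]/q[:,2:]
def hsv(d):return cv2.cvtColor(d["img"],cv2.COLOR_RGB2HSV)
def blobs(m,amin=10):
    n,l,st,c=cv2.connectedComponentsWithStats(m.astype(np.uint8));return [(st[i].tolist(),c[i]) for i in range(1,n) if st[i][4]>=amin]
E
python3 - <<'E'
from h import *
a=shot("scene");b=shot("side")
f=lambda L:(np.array(L)+.5)/3.6-.5+[150,155]
for L,z in(([(508,80),(700,30),(766,147),(567,200)],.11),([(47,243),(245,160),(272,203),(68,290)],.098)):
    P=onz(a,f(L),z);print(P.round(4),P.mean(0),np.linalg.norm(np.diff(np.r_[P,P[:1]],axis=0),axis=1))
g=lambda L:(np.array(L)+.5)/3-.5+[215,140]
for L,z in(([(35,75),(168,60),(194,152),(48,165)],.11),([(72,345),(132,332),(209,490),(137,522)],.098)):
    P=onz(b,g(L),z);print(P.round(4),P.mean(0),np.linalg.norm(np.diff(np.r_[P,P[:1]],axis=0),axis=1))
for nm,lo,hi in(("orange",5,16),("blue",110,125)):
  for d,n in((a,"scene"),(b,"side")):
    h=hsv(d);m=(h[...,0]>=lo)&(h[...,0]<=hi)&(h[...,1]>(225 if nm=="orange" else 170))&(h[...,2]>(200 if nm=="orange" else 80))
    x0,x1,y0,y1=(150,370,155,255) if n=="scene" else (215,345,140,340)
    mm=np.zeros_like(m);mm[y0:y1,x0:x1]=m[y0:y1,x0:x1];print(nm,n,blobs(mm))
E
```

```text
[[0.4492 0.106  0.11  ]
 [0.4323 0.3037 0.11  ]
 [0.5909 0.3144 0.11  ]
 [0.6055 0.1199 0.11  ]] [0.51948218 0.21100009 0.11      ] [0.19843422 0.1589103  0.19498805 0.15685079]
[[ 0.5267 -0.3422  0.098 ]
 [ 0.4746 -0.1535  0.098 ]
 [ 0.5319 -0.1381  0.098 ]
 [ 0.5842 -0.3294  0.098 ]] [ 0.52935739 -0.24080292  0.098     ] [0.19582634 0.05931212 0.19830953 0.05884801]
[[0.4356 0.2904 0.11  ]
 [0.5938 0.3064 0.11  ]
 [0.6087 0.1122 0.11  ]
 [0.4532 0.1057 0.11  ]] [0.52285447 0.20367631 0.11      ] [0.15898465 0.19470434 0.15565187 0.18549325]
[[ 0.4767 -0.1566  0.098 ]
 [ 0.5307 -0.1456  0.098 ]
 [ 0.5831 -0.3301  0.098 ]
 [ 0.5256 -0.355   0.098 ]] [ 0.52904996 -0.24683057  0.098     ] [0.05514559 0.1918497  0.0627036  0.20431676]
orange scene [([337, 173, 6, 8, 22], array([339.27272727, 176.63636364]))]
orange side [([244, 160, 11, 2, 13], array([249.38461538, 160.69230769]))]
blue scene [([170, 214, 8, 10, 33], array([173.63636364, 218.54545455]))]
blue side [([262, 281, 11, 10, 45], array([267.04444444, 285.31111111]))]
```

Emit:
{"method": "carry_out", "body": {
  "increments": [
    [0.087, -0.03, -0.06, -0.045, 0],
    [0.087, -0.06, -0.08, -0.1, -0.06],
    [0.087, -0.09, -0.08, -0.15, -0.12],
    [0.087, -0.125, -0.08, -0.21, -0.18],
    [0.087, -0.155, -0.08, -0.265, -0.24],
    [0.087, -0.19, -0.08, -0.32, -0.3],
    [0.087, -0.22, -0.08, -0.375, -0.344],
    [0.087, -0.25, -0.08, -0.43, -0.344]
  ],
  "grip_force": 15
}}

```text
t: 1.25
position: [0.5022, 0.2909, 0.2926]
ee_rot: [-90.0, 0.0, 94.9]
contact_force: [-0.0, 1.0, -0.2]
opening: 0.0869
```

Emit:
{"method": "carry_out", "body": {
  "increments": [
    [0.04, -0.033, 0.0, -0.026, 0],
    [0.04, -0.066, 0.0, -0.053, 0],
    [0.04, -0.066, 0.0, -0.053, 0]
  ]
}}

```text
t: 1.62
position: [0.563, 0.2249, 0.2924]
ee_rot: [-90.0, 0.2, 94.4]
contact_force: [0.2, 0.5, 0.1]
opening: 0.0646
```

Run:
```python
from h import *
import pickle
d=shot("wrist");pickle.dump(d,open("w1.pkl","wb"));cv2.imwrite("pics/w1.png",d["img"][:,:,::-1]);print(sense()["position"],sense()["ee_rot"])
```

```text
[0.56147471 0.22776757 0.29235953] [-8.99960521e+01  4.85207568e-02  9.46465259e+01]
```

View pics/w1.png

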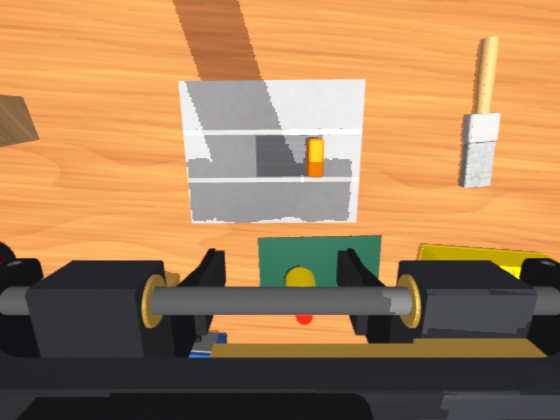

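Run:
```python
from h import *
import pickle
d=pickle.load(open("w1.pkl","rb"))
P=onz(d,[(180,82),(364,80),(357,222),(192,222)],.11);print(P.round(4),P.mean(0),np.linalg.norm(np.diff(np.r_[P,P[:1]],axis=0),axis=1))
for i,j in((0,1),(3,2)):print(np.degrees(np.arctan2(*(P[j]-P[i])[1::-1])))
print(onz(d,[(184,132),(361,131.5),(189,180),(360,179.5),(257,136),(256,176)],.111).round(4))
h=hsv(d);m=(h[...,0]>5)&(h[...,0]<22)&(h[...,1]>200);mm=np.zeros_like(m);mm[125:190,290:340]=m[125:190,290:340]
print(blobs(mm));bl=blobs(mm)
print(onz(d,[(308.5,137.5),(323.5,137.5),(308.5,167),(323.5,167)],.144).round(4))
cv2.imwrite("pics/w1c.png",cv2.resize(d["img"][70:235,170:375,::-1],None,fx=3.5,fy=3.5,interpolation=cv2.INTER_CUBIC))
```

```text
[[0.4477 0.1071 0.11  ]
 [0.4309 0.3033 0.11  ]
 [0.589  0.3191 0.11  ]
 [0.6046 0.119  0.11  ]] [0.51805747 0.21214296 0.11      ] [0.19692215 0.15895029 0.20071996 0.1573099 ]
94.91843666906416
94.45247491673207
[[0.4993 0.111  0.111 ]
 [0.4836 0.3078 0.111 ]
 [0.553  0.1161 0.111 ]
 [0.5371 0.3147 0.111 ]
 [0.4973 0.1926 0.111 ]
 [0.5423 0.1938 0.111 ]]
[([307, 138, 16, 39, 327], array([313.99388379, 162.06116208]))]
[[0.4937 0.2474 0.144 ]
 [0.4925 0.2625 0.144 ]
 [0.5233 0.2504 0.144 ]
 [0.5221 0.266  0.144 ]]
```

View pics/w1c.png

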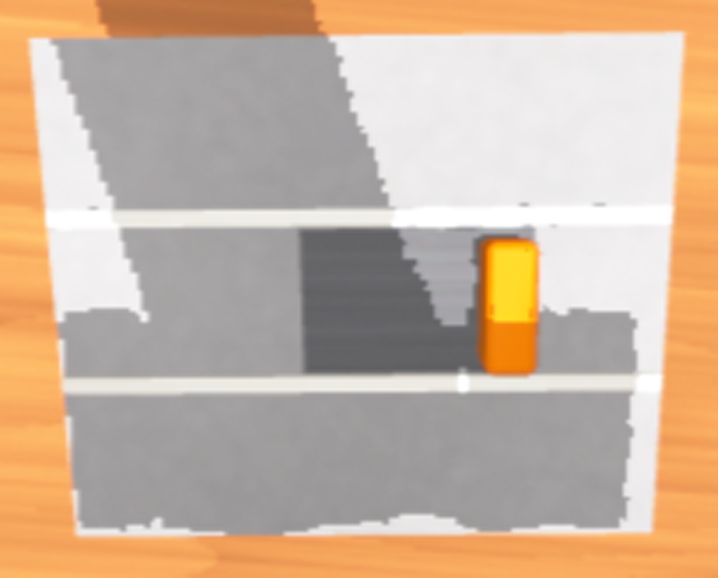

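Emit:
{"method": "carry_out", "body": {
  "increments": [
    [0.045, 0.02, 0.04, 0.025, 0],
    [0.045, 0.034, 0.08, 0.046, 0],
    [0.045, 0.034, 0.11, 0.046, 0],
    [0.045, 0.034, 0.14, 0.046, 0],
    [0.045, 0.034, 0.161, 0.046, 0],
    [0.045, 0.034, 0.161, 0.046, 0],
    [0.01, 0.034, 0.161, 0.046, 0],
    [0.01, 0.034, 0.161, 0.046, 0]
  ],
  "grip_force": 10
}}

```text
t: 2.68
position: [0.5134, 0.2585, 0.1327]
ee_rot: [-90.1, -0.0, 94.7]
contact_force: [0.5, 0.3, 0.5]
opening: 0.0319
```

Run:
```python
from h import *
d=shot("wrist");cv2.imwrite("pics/w2.png",d["img"][:,:,::-1]);s=sense();print(s["position"],s["ee_rot"],s["opening"],s["contact_force"])
```

```text
[0.51342314 0.25836294 0.13254191] [-9.00947729e+01 -1.39892113e-02  9.46591704e+01] 0.028604710886561538 [-0.55684737  0.20156532 -0.82297187]
```

View pics/w2.png

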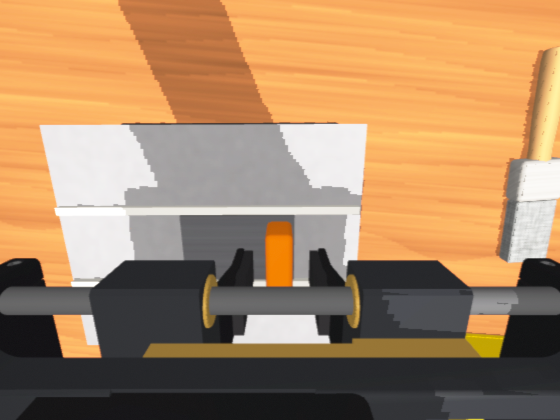

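Emit:
{"method": "carry_out", "body": {
  "increments": [
    [0.01, 0, 0, 0, 0],
    [0.01, 0, 0, 0, 0],
    [0.01, 0.01, 0, 0, 0],
    [0.01, 0.02, 0, 0, 0],
    [0.01, 0.03, 0, 0, 0],
    [0.01, 0.037, 0, 0, 0],
    [0.01, 0.037, 0, 0, 0]
  ]
}}

```text
t: 3.6
position: [0.5104, 0.2978, 0.1331]
ee_rot: [-90.2, -0.1, 94.8]
contact_force: [-0.6, 0.4, 5.0]
opening: 0.0156
```

Emit:
{"method": "carry_out", "body": {
  "increments": [
    [0.01, 0.003, 0, 0, 0],
    [0.01, 0.006, 0, 0, 0],
    [0.01, 0.006, 0, 0, 0]
  ]
}}

```text
t: 3.98
position: [0.5102, 0.3013, 0.133]
ee_rot: [-90.1, 0.1, 94.7]
contact_force: [-1.3, -7.2, 5.8]
opening: 0.0154
```

Emit:
{"method": "carry_out", "body": {
  "increments": [
    [0.01, 0.004, 0, 0, 0],
    [0.01, 0.004, 0, 0, 0],
    [0.01, 0.004, 0, 0, 0]
  ]
}}

```text
t: 4.35
position: [0.5102, 0.3014, 0.1329]
ee_rot: [-90.0, 0.4, 94.5]
contact_force: [-1.7, -9.5, 7.4]
opening: 0.0153
```

Emit:
{"method": "carry_out", "body": {
  "increments": [
    [0.045, 0, 0, 0, 0],
    [0.045, 0, 0, 0, 0],
    [0.045, 0, -0.04, 0, 0],
    [0.045, 0, -0.08, 0, 0],
    [0.06, -0.045, -0.12, -0.026, 0],
    [0.08, -0.09, -0.12, -0.053, 0],
    [0.08, -0.09, -0.12, -0.053, 0],
    [0.08, -0.09, -0.12, -0.053, 0]
  ]
}}

```text
t: 5.35
position: [0.5695, 0.2178, 0.2527]
ee_rot: [-89.9, 0.3, 94.6]
contact_force: [-0.4, 0.1, 0.2]
opening: 0.0757
```

Run:
```python
from h import *
import pickle
d=shot("wrist");pickle.dump(d,open("w3.pkl","wb"));cv2.imwrite("pics/w3.png",d["img"][:,:,::-1]);s=sense();print(s["position"],s["ee_rot"],s["opening"],s["contact_force"])
h=hsv(d);print(blobs((h[...,0]>85)&(h[...,0]<105)&(h[...,1]>60)&(h[...,2]>120)))
```

```text
[0.56911919 0.2186058  0.25262746] [-89.92214807   0.34577734  94.67560441] 0.07704671349809743 [-0.48543916  0.36763349 -0.52988706]
[([262, 136, 36, 36, 338], array([278.83727811, 153.26627219]))]
```

View pics/w3.png

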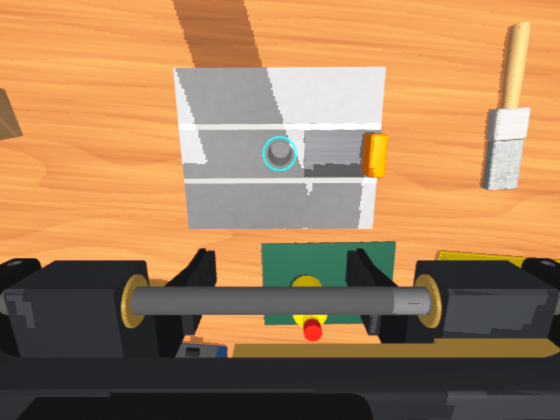

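Run:
```python
from h import *
import pickle
d=pickle.load(open("w3.pkl","rb"))
h=hsv(d);m=((h[...,0]>85)&(h[...,0]<105)&(h[...,1]>60)&(h[...,2]>120)).astype(np.uint8)
c=max(cv2.findContours(m,cv2.RETR_EXTERNAL,cv2.CHAIN_APPROX_NONE)[0],key=cv2.contourArea)
e=cv2.fitEllipse(c);print(e);w=onz(d,e[0],.11)[0];print("well wrist",w)
P=onz(d,[(174.5,67.5),(385,66.5),(373,228.5),(189,228.5)],.11);print(P.round(4),P.mean(0))
g=onz(d,[(374,155.5)],.144)[0];print("grip",g,np.linalg.norm((g-w)[:2]))
print("edge",np.linalg.norm((onz(d,[(304.5,154)],.114)[0]-w)[:2]))
for n in("scene","side"):
    a=shot(n);h=hsv(a);cv2.imwrite(f"pics/{n}1.png",a["img"][:,:,::-1])
    p=proj(a,w)[0];x,y=p.round().astype(int);H=h[y-12:y+13,x-12:x+13];mm=(H[...,0]>85)&(H[...,0]<105)&(H[...,1]>60)
    v,u=np.nonzero(mm);print(n,p,len(u)); 
    if len(u):
        q=[(u.min()+u.max())/2+x-12,(v.min()+v.max())/2+y-12];print(q,onz(a,q,.11))
    x0,y0=x-60,y-50
    cv2.imwrite(f"pics/{n}1c.png",cv2.resize(a["img"][y0:y0+100,x0:x0+120,::-1],None,fx=5,fy=5,interpolation=cv2.INTER_CUBIC))
```

```text
((279.2008361816406, 153.23287963867188), (34.63199234008789, 35.25274658203125), 8.359432220458984)
well wrist [0.51741896 0.21120422 0.11      ]
[[0.4462 0.1067 0.11  ]
 [0.4299 0.3038 0.11  ]
 [0.5892 0.3188 0.11  ]
 [0.6055 0.1195 0.11  ]] [0.51771745 0.21221009 0.11      ]
grip [0.50985176 0.29692564 0.144     ] 0.08605478392240747
edge 0.025355724628789617
scene [326.02299939 185.38567034] 48
[np.float64(326.0), np.float64(185.5)] [[0.5178958  0.21097524 0.11      ]]
side [250.05481932 175.37255231] 24
[np.float64(251.0), np.float64(176.5)] [[0.52041894 0.20384173 0.11      ]]
```

View pics/scene1c.png

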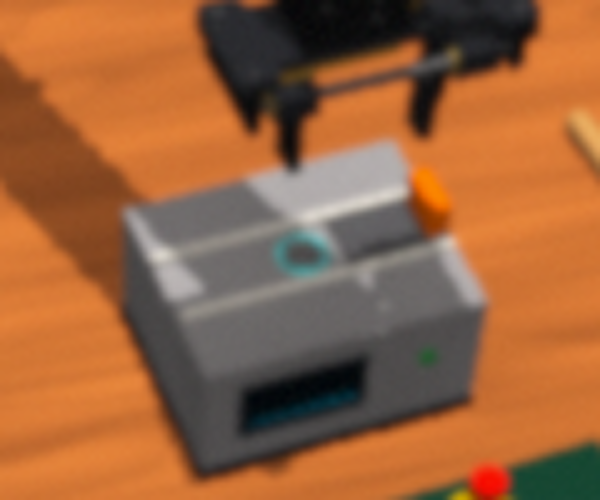

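Emit:
{"method": "carry_out", "body": {
  "increments": [
    [0.08, -0.05, -0.03, 0.005, 0.15],
    [0.08, -0.11, -0.03, 0.01, 0.3],
    [0.08, -0.17, -0.03, 0.015, 0.45],
    [0.08, -0.225, -0.03, 0.02, 0.6],
    [0.08, -0.28, -0.03, 0.03, 0.75],
    [0.08, -0.34, -0.03, 0.035, 0.9],
    [0.08, -0.395, -0.03, 0.04, 1.05],
    [0.08, -0.45, -0.03, 0.045, 1.2]
  ]
}}

```text
t: 6.5
position: [0.5617, -0.2333, 0.2858]
ee_rot: [-90.3, 0.1, 25.8]
contact_force: [1.0, -0.6, 0.2]
opening: 0.0798
```

Emit:
{"method": "carry_out", "body": {
  "increments": [
    [0.08, -0.025, 0.01, -0.05, 0.09],
    [0.08, -0.054, 0.03, -0.1035, 0.188],
    [0.08, -0.054, 0.03, -0.1035, 0.188],
    [0.08, -0.054, 0.03, -0.1035, 0.188]
  ]
}}

```text
t: 7.0
position: [0.5588, -0.3488, 0.2558]
ee_rot: [-90.2, 0.1, 15.2]
contact_force: [0.1, 0.4, 0.4]
opening: 0.08
```

Run:
```python
from h import *
import pickle
d=shot("wrist");pickle.dump(d,open("w4.pkl","wb"));cv2.imwrite("pics/w4.png",d["img"][:,:,::-1]);s=sense();print(s["position"],s["ee_rot"],s["joint_positions"])
```

```text
[ 0.55939828 -0.34796654  0.25630936] [-9.02476622e+01  3.01499041e-02  1.52588242e+01] [ -2.8174734   22.1885162   43.91626231  79.48530951 -15.09613093
  84.15940985  55.68345016]
```

View pics/w4.png

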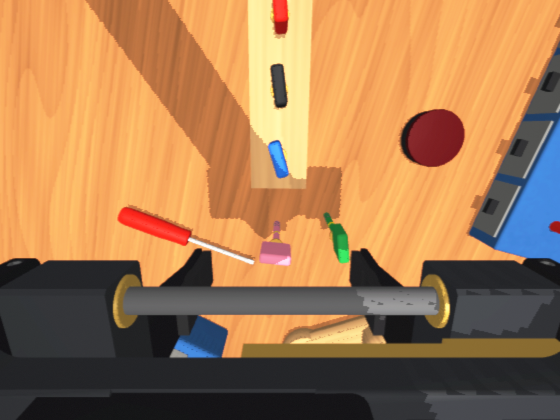

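Run:
```python
from h import *
import pickle
d=pickle.load(open("w4.pkl","rb"))
h=hsv(d);m=((h[...,0]>100)&(h[...,0]<125)&(h[...,1]>120)&(h[...,2]>90));m[:130]=0;m[190:]=0;m[:,:255]=0;m[:,305:]=0
c=max(cv2.findContours(m.astype(np.uint8),cv2.RETR_EXTERNAL,cv2.CHAIN_APPROX_NONE)[0],key=cv2.contourArea)
print(cv2.minAreaRect(c))
P=onz(d,c[:,0,:],.142)[:,:2];r=cv2.minAreaRect((P*1000).astype(np.float32));print("top plane rect",r)
v,u=np.nonzero(m);Q=onz(d,np.c_[u,v],.142)[:,:2];e=np.linalg.eigh(np.cov(Q.T))[1][:,1];print("centroid",Q.mean(0),"long axis",np.degrees(np.arctan2(e[1],e[0])))
R=onz(d,[(250.5,187.5),(305.5,188)],.098);print(R,np.linalg.norm(R[1]-R[0]),np.degrees(np.arctan2(*(R[1]-R[0])[1::-1])))
L=onz(d,[(250,10),(311.5,10)],.098);print(L)
cv2.imwrite("pics/w4c.png",cv2.resize(d["img"][120:200,230:330,::-1],None,fx=7,fy=7,interpolation=cv2.INTER_CUBIC))
```

```text
((278.0321350097656, 158.9403839111328), (36.684749603271484, 12.355958938598633), 73.3007583618164)
top plane rect ((543.0731811523438, -302.92767333984375), (11.32598876953125, 33.496864318847656), 31.878314971923828)
centroid [ 0.54284473 -0.30260059] long axis 121.1714161662533
[[ 0.52256115 -0.34503653  0.098     ]
 [ 0.58088512 -0.32982382  0.098     ]] 0.060275300120406196 14.61881649637404
[[ 0.48272501 -0.18095924  0.098     ]
 [ 0.53833967 -0.16597167  0.098     ]]
```

View pics/w4c.png

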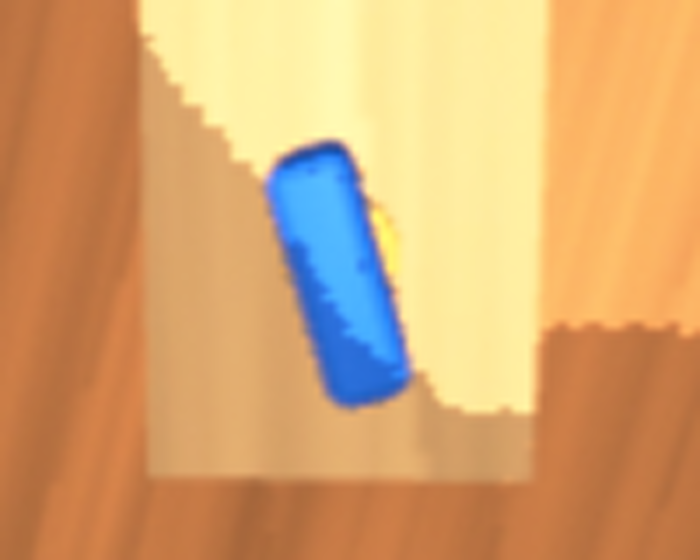

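Emit:
{"method": "carry_out", "body": {
  "increments": [
    [0.05, -0.002, 0.02, 0.024, -0.14],
    [0.05, -0.004, 0.05, 0.048, -0.283],
    [0.05, -0.004, 0.07, 0.048, -0.283],
    [0.05, -0.004, 0.09, 0.048, -0.283],
    [0.05, -0.004, 0.115, 0.048, -0.283],
    [0.05, -0.004, 0.137, 0.048, -0.283],
    [0.05, -0.004, 0.137, 0.048, -0.283],
    [0.05, -0.004, 0.137, 0.048, -0.283]
  ],
  "grip_force": 20
}}

```text
t: 8.05
position: [0.5436, -0.3042, 0.12]
ee_rot: [-90.3, 0.1, 31.4]
contact_force: [0.0, 0.4, 0.5]
opening: 0.0501
```

Run:
```python
from h import *
import pickle
d=shot("wrist");pickle.dump(d,open("w5.pkl","wb"));cv2.imwrite("pics/w5.png",d["img"][:,:,::-1]);s=sense();print(s["position"],s["ee_rot"],s["contact_force"])
```

```text
[ 0.54380213 -0.30418837  0.12032013] [-9.03420168e+01  4.73151116e-02  3.14329597e+01] [ 0.08993252  0.072733   -0.08670655]
```

View pics/w5.png

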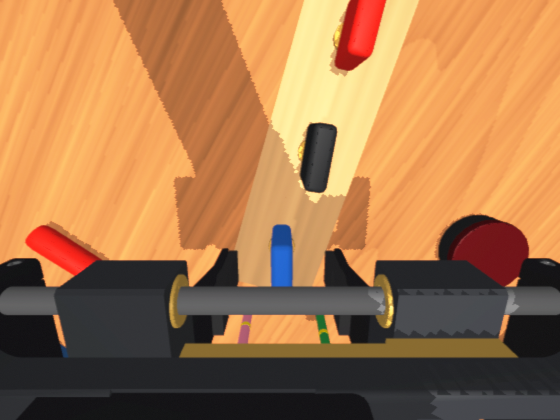

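Emit:
{"method": "carry_out", "body": {
  "increments": [
    [0.005, 0, 0, 0, 0],
    [0.005, 0, 0, 0, 0],
    [0.005, 0, 0, 0, 0],
    [0.005, 0, 0, 0, 0],
    [0.005, 0, 0, 0, 0],
    [0.005, 0, 0, 0, 0]
  ],
  "grip_force": 25
}}

```text
t: 8.85
position: [0.5438, -0.3041, 0.1203]
ee_rot: [-90.3, 0.0, 31.4]
contact_force: [0.2, 0.0, 0.1]
opening: 0.0112
```

Emit:
{"method": "carry_out", "body": {
  "increments": [
    [0.005, 0, -0.01, 0, 0],
    [0.005, 0, -0.03, 0, 0],
    [0.005, 0, -0.05, 0, 0],
    [0.005, 0, -0.075, 0, 0],
    [0.005, 0, -0.1, 0, 0],
    [0.005, 0, -0.125, 0, 0],
    [0.005, 0, -0.15, 0, 0],
    [0.005, 0, -0.17, 0, 0]
  ]
}}

```text
t: 9.85
position: [0.5436, -0.3036, 0.2933]
ee_rot: [-90.5, -0.1, 31.4]
contact_force: [0.6, -0.4, -1.3]
opening: 0.012
```

Run:
```python
from h import *
for n in("scene","side","wrist"):
    d=shot(n);cv2.imwrite(f"pics/{n}6.png",d["img"][:,:,::-1])
    T,s=tool()
    if n!="wrist":
        p=proj(d,[s["position"]])[0].round().astype(int);x,y=max(p[0]-50,0),max(p[1]-40,0);cv2.imwrite(f"pics/{n}6c.png",cv2.resize(d["img"][y:y+110,x:x+110,::-1],None,fx=5,fy=5,interpolation=cv2.INTER_CUBIC));print(n,x,y)
print(s["position"],s["ee_rot"],s["joint_positions"],s["opening"])
```

```text
scene 113 142
side 214 194
[ 0.54388795 -0.30384275  0.29247324] [-9.04981991e+01 -7.76321720e-02  3.14220639e+01] [ -6.56783043  15.5640224   41.65424908  81.76321912 -10.16018853
  86.05049217  66.06760313] 0.011569215862879751
```

View pics/scene6c.png

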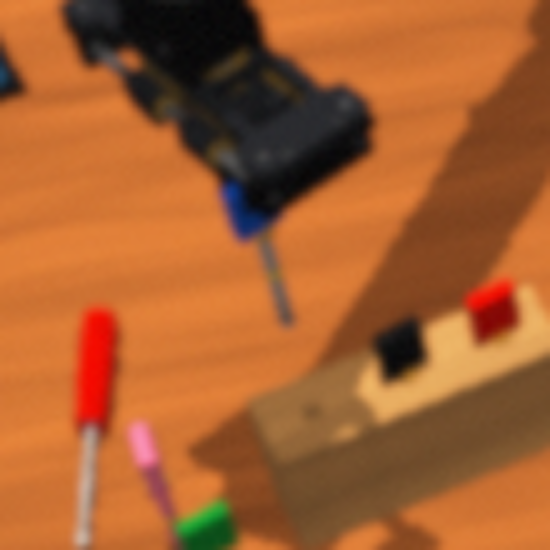

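View pics/side6c.png

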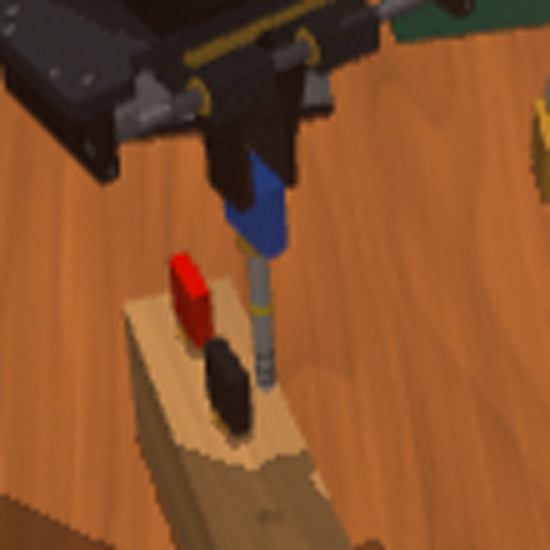

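View pics/wrist6.png

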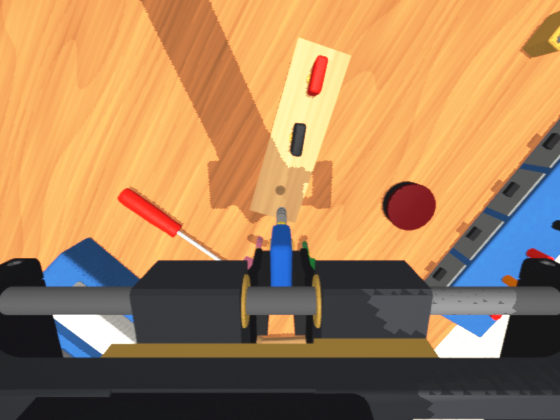

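Run:
```python
from h import *
T,s=tool()
a,b,w=shot("scene"),shot("side"),shot("wrist")
x,y,z=s["position"];P=[[x,y,.184],[x,y,.184+.05],[x,y,.314]]
for d in(a,b,w):print(proj(d,P).round(1).tolist())
for n,d,(cx,cy) in(("a",a,(169,200)),("b",b,(266,260)),("w",w,(281,220))):
    x0,y0=cx-18,cy-25
    cv2.imwrite(f"pics/t{n}.png",cv2.resize(d["img"][y0:y0+40,x0:x0+36,::-1],None,fx=14,fy=14,interpolation=cv2.INTER_NEAREST));print(x0,y0)
im=np.hstack([cv2.imread(f"pics/t{n}.png") for n in "abw"]);cv2.imwrite("pics/t7.png",cv2.resize(im,None,fx=.52,fy=.52,interpolation=cv2.INTER_AREA))
```

```text
[[170.2, 206.8], [167.1, 196.2], [161.9, 178.1]]
[[265.5, 270.6], [264.6, 254.6], [262.9, 226.7]]
[[281.6, 212.9], [281.7, 230.5], [281.8, 279.9]]
151 175
248 235
263 195
```

View pics/t7.png

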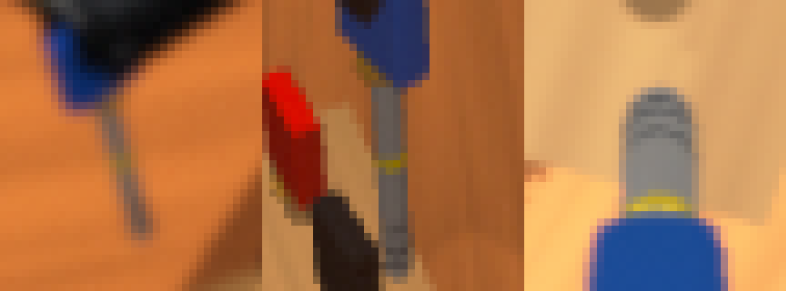

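Emit:
{"method": "carry_out", "body": {
  "increments": [
    [0.005, 0.012, 0, 0.022, 0],
    [0.005, 0.036, 0, 0.067, 0],
    [0.005, 0.061, 0, 0.113, 0],
    [0.005, 0.086, 0, 0.158, 0],
    [0.005, 0.11, 0, 0.203, 0],
    [0.005, 0.135, 0, 0.249, 0],
    [0.005, 0.159, 0, 0.294, 0],
    [0.005, 0.179, 0, 0.33, 0]
  ]
}}

```text
t: 11.15
position: [0.5227, 0.0744, 0.2869]
ee_rot: [-90.2, 0.1, 31.5]
contact_force: [0.3, -0.3, -0.4]
opening: 0.0115
```

Emit:
{"method": "carry_out", "body": {
  "increments": [
    [0.005, 0.015, 0, 0.027, 0],
    [0.005, 0.036, 0, 0.064, 0],
    [0.005, 0.055, 0, 0.098, 0],
    [0.005, 0.067, 0, 0.119, 0],
    [0.005, 0.067, 0, 0.119, 0],
    [0.005, 0.067, 0, 0.119, 0]
  ]
}}

```text
t: 11.9
position: [0.5179, 0.2089, 0.286]
ee_rot: [-90.3, 0.2, 31.4]
contact_force: [0.4, -1.2, -0.5]
opening: 0.0118
```

```bash
cat > chk.py <<'E'
from h import *
import sys
k=sys.argv[1];T,s=tool();x,y,z=s["position"];tip=z-.1083;print(s["t"],s["position"].round(4),s["ee_rot"].round(2),"tipz",tip.round(4))
W=np.array([.5175,.211,.11]);th=np.radians(s["ee_rot"][2]);dd=W[:2]-[x,y]
print("dx",dd@[np.cos(th),np.sin(th)],"dz",dd@[-np.sin(th),np.cos(th)],"force",s["contact_force"].round(2))
ims=[]
for n in("scene","side","wrist"):
    d=shot(n);p=proj(d,W)[0];cx,cy=p.round().astype(int);hw=18 if n!="wrist" else 40
    x0,y0=cx-hw,max(cy-hw,0);c=d["img"][y0:y0+2*hw,x0:x0+2*hw,::-1];f=266/c.shape[1]
    c=cv2.resize(c,(266,int(c.shape[0]*f)),interpolation=cv2.INTER_CUBIC);c=cv2.copyMakeBorder(c,0,max(0,266-c.shape[0]),0,0,cv2.BORDER_CONSTANT);ims.append(c[:266])
    print(n,x0,y0,"scale",round(f,3),"well",p.round(1),"tip",proj(d,[x,y,tip])[0].round(1),"keyring",proj(d,[x,y,tip+.05])[0].round(1))
cv2.imwrite(f"pics/chk{k}.png",np.hstack(ims))
E
python3 chk.py 1
```

```text
11.9 [0.5179 0.2089 0.286 ] [-90.29   0.2   31.41] tipz 0.1777
dx 0.0007377065288509514 dz 0.002035554475671545 force [ 0.42 -1.24 -0.46]
scene 308 167 scale 7.389 well [326.  185.4] tip [326.6 171.7] keyring [327.5 160.9]
side 232 157 scale 7.389 well [250.1 175.4] tip [248.9 158.4] keyring [247.9 144.9]
wrist 242 154 scale 3.325 well [282.3 193.7] tip [281.6 211.1] keyring [281.5 228.1]
```

View pics/chk1.png

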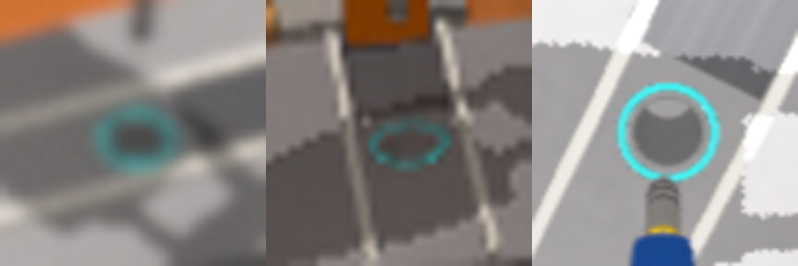

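Emit:
{"method": "carry_out", "body": {
  "increments": [
    [0.005, 0.001, 0.015, 0.002, 0],
    [0.005, 0.001, 0.035, 0.002, 0],
    [0.005, 0.001, 0.052, 0.002, 0],
    [0.005, 0.001, 0.052, 0.002, 0],
    [0.005, 0.001, 0.052, 0.002, 0]
  ]
}}

```text
t: 12.68
position: [0.5181, 0.2111, 0.2348]
ee_rot: [-90.3, 0.1, 31.4]
contact_force: [-0.1, -0.4, -0.5]
opening: 0.0114
```

```bash
python3 chk.py 2
```

```text
12.675 [0.5181 0.2111 0.2348] [-90.25   0.1   31.37] tipz 0.1265
dx -0.000529447187207004 dz 0.0002598929047828759 force [-0.13 -0.44 -0.46]
scene 308 167 scale 7.389 well [326.  185.4] tip [326.3 182.2] keyring [327.2 171.9]
side 232 157 scale 7.389 well [250.1 175.4] tip [249.9 171.3] keyring [249.  158.4]
wrist 241 167 scale 3.325 well [280.6 206.5] tip [281.1 211.2] keyring [281.1 228.2]
```

View pics/chk2.png

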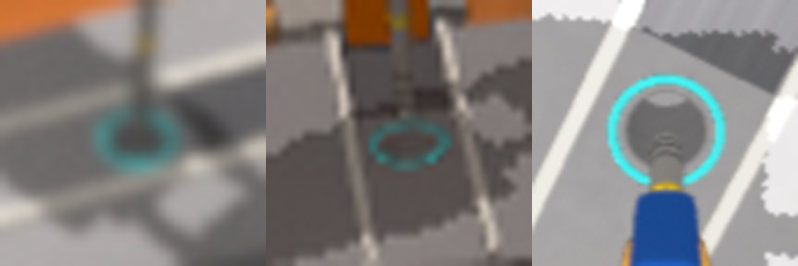

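Run:
```python
from h import *
T,s=tool();x,y,z=s["position"];tip=np.array([x,y,z-.1083])
d=shot("wrist");c=d["img"][180:250,250:313,::-1];a=cv2.resize(c,None,fx=7,fy=7,interpolation=cv2.INTER_NEAREST)
for o in(0,.0045):
    print(o,proj(d,tip+o*T[:3,2]),proj(d,tip+[0,0,.05]+o*T[:3,2]))
h=hsv(d);m=((h[...,0]>85)&(h[...,0]<100)&(h[...,1]>100)&(h[...,2]>150));m[:180]=0;m[245:]=0;m[:,:250]=0;m[:,315:]=0
v,u=np.nonzero(m);print("ring",u.min(),u.max(),v.min(),v.max())
W=[]
for p in np.c_[u,v]:W.append(p)
Q=onz(d,W,.11)[:,:2]
A=np.c_[2*Q,np.ones(len(Q))];r=np.linalg.lstsq(A,(Q**2).sum(1),rcond=None)[0];print("well circle",r[:2],np.sqrt(r[2]+r[:2]@r[:2]))
cv2.imwrite("pics/t8.png",a)
b=shot("scene");e=shot("side")
for n,q in(("a",b),("b",e)):
    p=proj(q,[.5175,.211,.11])[0].round().astype(int);cv2.imwrite(f"pics/t8{n}.png",cv2.resize(q["img"][p[1]-28:p[1]+12,p[0]-18:p[0]+18,::-1],None,fx=11,fy=11,interpolation=cv2.INTER_NEAREST));print(p)
cv2.imwrite("pics/t8c.png",np.hstack([cv2.imread("pics/t8a.png"),cv2.imread("pics/t8b.png")]))
```

```text
0 [[281.41605349 211.37715092]] [[281.41070053 228.43466375]]
0.0045 [[281.41495042 206.80346236]] [[281.40935038 223.0437319 ]]
ring 264 298 189 221
well circle [0.51756342 0.21143571] 0.016377117964133076
[326 185]
[250 175]
```

View pics/t8.png

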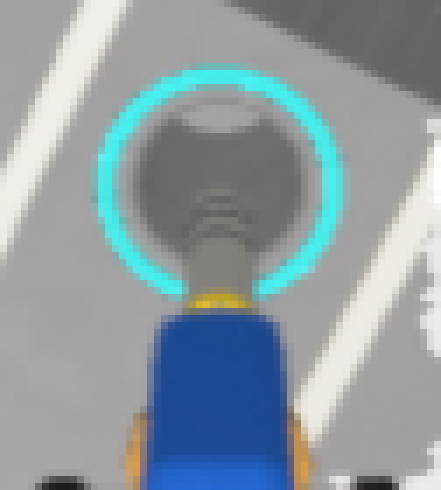

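View pics/t8c.png

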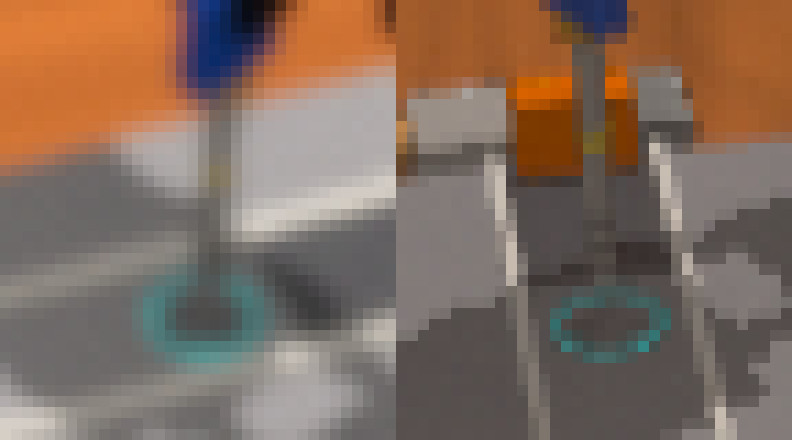

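Emit:
{"method": "carry_out", "body": {
  "increments": [
    [0.005, 0, 0.01, 0, 0],
    [0.005, 0, 0.022, 0, 0],
    [0.005, 0, 0.034, 0, 0],
    [0.005, 0, 0.046, 0, 0],
    [0.005, 0, 0.056, 0, 0],
    [0.005, 0, 0.056, 0, 0],
    [0.005, 0, 0.056, 0, 0]
  ]
}}

```text
t: 13.85
position: [0.5184, 0.211, 0.1793]
ee_rot: [-90.3, 0.1, 31.4]
contact_force: [0.0, -0.2, -1.1]
opening: 0.0116
```

```bash
python3 chk.py 3
```

```text
13.85 [0.5184 0.211  0.1793] [-9.026e+01  5.000e-02  3.138e+01] tipz 0.071
dx -0.0007739317796697461 dz 0.00046518459163015583 force [ 0.04 -0.2  -1.05]
scene 308 167 scale 7.389 well [326.  185.4] tip [325.4 193.2] keyring [326.2 183.4]
side 232 157 scale 7.389 well [250.1 175.4] tip [251.1 184.9] keyring [250.1 172.7]
wrist 240 184 scale 3.325 well [280.3 223.5] tip [281.2 211.3] keyring [281.2 228.3]
```

View pics/chk3.png

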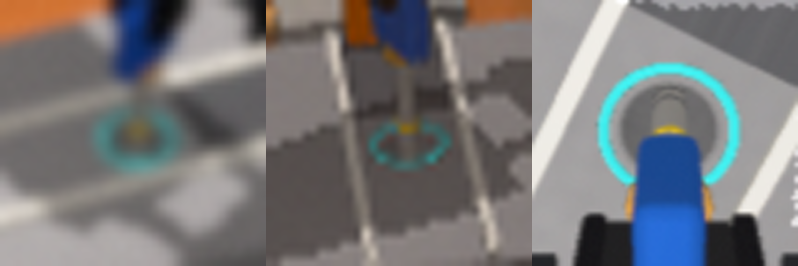

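Emit:
{"method": "carry_out", "body": {
  "increments": [
    [0.005, 0, 0.004, 0, 0],
    [0.005, -0.0005, 0.008, 0, 0],
    [0.005, -0.0005, 0.011, 0, 0],
    [0.005, -0.0005, 0.011, 0, 0],
    [0.005, -0.0005, 0.011, 0, 0],
    [0.005, -0.0005, 0.011, 0, 0]
  ]
}}

```text
t: 14.75
position: [0.5181, 0.2108, 0.1686]
ee_rot: [-90.3, 0.0, 31.4]
contact_force: [0.7, -0.6, -0.9]
opening: 0.0115
```

```bash
python3 chk.py 4
python3 - <<'E'
from h import *
W=np.array([.5175,.211,.11]);o=[]
for n in("scene","side"):
    d=shot(n);p=proj(d,W)[0].round().astype(int);o.append(cv2.resize(d["img"][p[1]-24:p[1]+16,p[0]-18:p[0]+18,::-1],None,fx=11,fy=11,interpolation=cv2.INTER_NEAREST))
cv2.imwrite("pics/t9.png",np.hstack(o))
d=shot("wrist");cv2.imwrite("pics/t9w.png",cv2.resize(d["img"][180:260,240:325,::-1],None,fx=7,fy=7,interpolation=cv2.INTER_NEAREST))
E
```

```text
14.75 [0.5181 0.2108 0.1686] [-9.025e+01  2.000e-02  3.138e+01] tipz 0.0603
dx -0.00044711109626220517 dz 0.0005114674233401111 force [ 0.68 -0.55 -0.89]
scene 308 167 scale 7.389 well [326.  185.4] tip [325.1 195.2] keyring [326.  185.5]
side 232 157 scale 7.389 well [250.1 175.4] tip [251.2 187.5] keyring [250.3 175.4]
wrist 241 188 scale 3.325 well [280.8 227.7] tip [281.3 211.4] keyring [281.4 228.5]
```

View pics/t9.png

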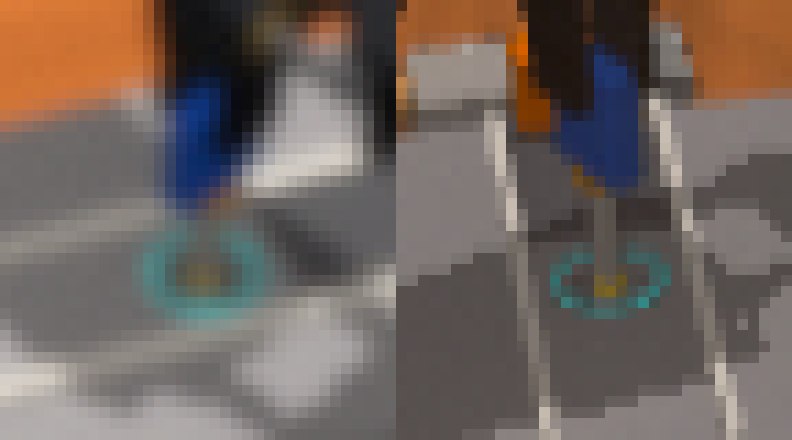

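View pics/t9w.png

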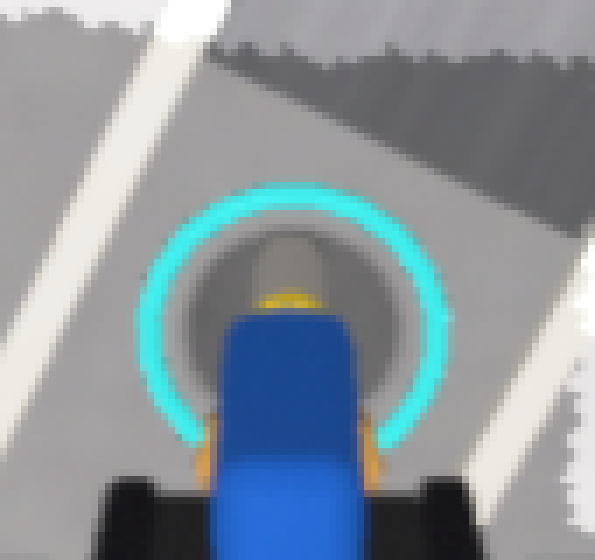

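Run:
```python
from h import *
T,s=tool();x,y,z=s["position"]
W=np.array([.5175,.211,.11])
t=np.linspace(0,2*np.pi,200)
for n in("scene","side","wrist"):
    d=shot(n);p=proj(d,W)[0].round().astype(int);I=d["img"].astype(float)
    k=26 if n=="wrist" else 9
    S=I[p[1]-k:p[1]+k+1,p[0]-k:p[0]+k+1];vv,uu=np.mgrid[p[1]-k:p[1]+k+1,p[0]-k:p[0]+k+1]
    cy=np.clip((S[...,1]+S[...,2])/2-S[...,0]-20,0,None)*(S[...,1]>S[...,0]+15)*(abs(S[...,1]-S[...,2])<40)
    ye=np.clip((S[...,0]+S[...,1])/2-S[...,2]-25,0,None)*(abs(S[...,0]-S[...,1])<60)
    c=lambda w:np.array([(uu*w).sum()/w.sum(),(vv*w).sum()/w.sum()]).round(2)
    print(n,"cyan",c(cy),"bbox",uu[cy>25].min(),uu[cy>25].max(),vv[cy>25].min(),vv[cy>25].max(),"yellow",c(ye),ye.sum().round())
    if n!="side" or 1:
        m=ye>15;print("  yel px",list(zip(uu[m].tolist(),vv[m].tolist(),ye[m].round().tolist()))[:40])
    C=d["M"][:3,3]
    for dz in(0,.003,-.003):
        P=[]
        for a in t:
            nrm=np.array([np.cos(a),np.sin(a),0])
            for h in np.linspace(-.002,.002,5):
                q=np.array([W[0],W[1],.11+dz+h])+.0046*nrm;vw=C-q
                f=nrm@vw/np.linalg.norm(vw)
                if f>0:P.append(np.r_[proj(d,q)[0],f])
        P=np.array(P);m=(P[:,:2]*P[:,2:]).sum(0)/P[:,2].sum();print("  pred yellow-well",dz,(m-proj(d,W)[0]).round(2))
```

```text
scene cyan [325.77 186.32] bbox 322 327 184 189 yellow [326.36 184.75] 14.0
  yel px []
  pred yellow-well 0 [-0.06  0.8 ]
  pred yellow-well 0.003 [-0.01  0.2 ]
  pred yellow-well -0.003 [-0.11  1.39]
side cyan [251.27 176.66] bbox 246 256 176 178 yellow [250.09 173.3 ] 244.0
  yel px [(248, 167, 32.0), (249, 167, 16.0), (250, 168, 18.0), (250, 176, 19.0), (252, 176, 30.0), (250, 177, 42.0), (251, 177, 54.0)]
  pred yellow-well 0 [0.04 0.58]
  pred yellow-well 0.003 [-0.01 -0.17]
  pred yellow-well -0.003 [0.1  1.32]
wrist cyan [281.54 221.69] bbox 259 304 206 243 yellow [281.61 235.04] 3082.0
  yel px [(281, 221, 21.0), (282, 221, 20.0), (278, 222, 47.0), (279, 222, 84.0), (280, 222, 102.0), (281, 222, 106.0), (282, 222, 107.0), (283, 222, 83.0), (284, 222, 36.0), (277, 223, 68.0), (278, 223, 113.0), (279, 223, 99.0), (280, 223, 72.0), (281, 223, 65.0), (282, 223, 92.0), (283, 223, 106.0), (284, 223, 92.0), (285, 223, 48.0), (270, 240, 20.0), (292, 240, 28.0), (269, 241, 16.0), (292, 241, 48.0), (269, 242, 20.0), (292, 242, 51.0), (269, 243, 52.0), (292, 243, 56.0), (293, 243, 18.0), (268, 244, 28.0), (269, 244, 72.0), (292, 244, 60.0), (293, 244, 55.0), (268, 245, 52.0), (269, 245, 79.0), (292, 245, 60.0), (293, 245, 74.0), (268, 246, 56.0), (269, 246, 78.0), (292, 246, 52.0), (293, 246, 84.0), (294, 246, 30.0)]
  pred yellow-well 0 [ 0.01 -4.39]
  pred yellow-well 0.003 [ 0.01 -3.21]
  pred yellow-well -0.003 [ 0.02 -5.55]
```

Emit:
{"method": "carry_out", "body": {
  "increments": [
    [0.005, 0.0003, 0.0006, 0, 0],
    [0.005, 0.0003, 0.0006, 0, 0],
    [0.005, 0.0003, 0.0006, 0, 0],
    [0.005, 0.0003, 0.0006, 0, 0],
    [0.005, 0.0003, 0.0006, 0, 0],
    [0.005, 0.0003, 0.0006, 0, 0]
  ]
}}

```text
t: 15.95
position: [0.5183, 0.2109, 0.1679]
ee_rot: [-90.3, 0.0, 31.4]
contact_force: [0.4, -0.5, -0.4]
opening: 0.0117
```

```bash
python3 chk.py 5
python3 - <<'E'
from h import *
s=sense();print(s["joint_velocities"].round(2),s["opening"])
a=shot("scene");b=shot("side");cv2.imwrite("pics/fin.png",np.vstack([a["img"][130:300],b["img"][120:340]])[:,:,::-1])
E
```

```text
15.95 [0.5183 0.2109 0.1679] [-9.025e+01  3.000e-02  3.138e+01] tipz 0.0596
dx -0.0006434809075594019 dz 0.0005118064084781578 force [ 0.41 -0.54 -0.41]
scene 308 167 scale 7.389 well [326.  185.4] tip [325.2 195.4] keyring [326.  185.7]
side 232 157 scale 7.389 well [250.1 175.4] tip [251.3 187.6] keyring [250.3 175.5]
wrist 241 188 scale 3.325 well [280.6 228. ] tip [281.4 211.4] keyring [281.4 228.5]
[-0.04  0.1  -0.02 -0.12 -0.01  0.06  0.02] 0.011992800126411109
```

View pics/fin.png

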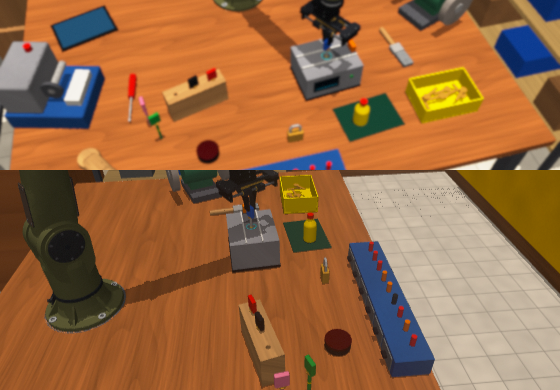

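The key is held still in the well. The shutter is open, and the red key, black key and loose things have not moved. I'm handing in now.

```bash
python3 -c "
from cell import *
print(finish_job())"
```

```text
the job is handed in; nothing more can be done
None
```

I slid the shutter open to its end stop, lifted the blue key out of the rack and lowered it upright into the scanner's well. I handed the job in at about 16 s with the key still in the gripper.

- **Shutter:** the grip stopped moving when pushed with about 9 N. Afterwards the blade edge measured 25.4 mm from the well's centre (25 mm when fully open). The grip measured 86 mm from the well by camera and 90 mm by the arm's position; it should be 90 mm.
- **Key position:** by the arm's position the key is within about 1 mm of the well's centre. The ring is within about 0.5 mm of the scanner's top. I saw no sign of contact, with the measured force staying below about 1.5 N all the way down.
- **Disagreements:** before the last 0.7 mm of lowering, the scene and side cameras put the ring 1–2.5 mm too high, while the wrist camera put it level or slightly low. The side camera also put the key about 1.3 mm off centre. I lowered the key 0.7 mm and otherwise trusted the arm's position.
- **Everything else:** in the last pictures the red and black keys and the loose things stood where they had been. I checked this by eye only.

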